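Make up two furniture-makeover kits

ROBOT

A 6-joint arm with a two-finger parallel gripper is mounted at the origin on the work surface. World frame = base frame: x ahead of the robot, y to its left, z up, the work surface at z = 0. Lengths are in m, angles in rad, forces in N, time in s.
With the tool pointing down it reaches from about 0.35 to 0.975 m from the base axis. Payload 4.9 kg.
Tool frame: the origin (TCP) lies midway between the tips of the shut fingers; the grasp point (between the pads) lies 19 mm behind it; z points along the fingers, y is the direction in which the jaws open and shut (so a half turn about z gives the same grasp; the last joint's range is limited). The gripper opens to 85 mm and grips with 20 to 120 N. Pads are 22 mm wide; open, the fingers measure 114 mm over their backs; the gripper's body (76 mm by 85 mm) begins 54 mm behind the grasp point. The pads swing forward as they close: fully open they stand 13 mm farther back than shut.
Start: joints at [-1.318, 0.053, 1.613, -0, 1.476, -0.119], TCP at [0.227, -0.582, 0.231] pointing down, gripper open.
Joint ranges: [-3.01, 3.01], [-1.01, 2.22], [0.06, 2.58], [-1.02, 4.17], [0.09, 2.62], [-3.14, 3.14]. Speed limits (rad/s): [2.57, 2.57, 3.14, 3.14, 3.14, 3.14].

INTERFACE

Orientations are given as a unit quaternion [w, x, y, z].
In Python, from plant import state, grab_frame, camera_params, job_done, boxes_of gives the robot as it stands.
- The arm moves only by the tool step_arm, never from a script. Its argument "steps" is a list of rows, each a list of 4 numbers: the shift along the tool's x, y, z in mm, then the turn about the tool's z in degrees. A call has 1 to 8 rows; each row shifts and turns the pose as measured when the row begins, along the tool's axes as they then stand; what a row does not reach is not made up. A row lasts 1/10 s, in which the tool goes at most 50 mm and 8.59 degrees, less where a joint would pass 70% of its speed; a pose out of reach is approached as far as the arm can. A call is refused whole if a number of a shift passes 50 or a number of a turn 8.59, either way. A call with a gripper value outside its range is refused whole. "claw" is the opening in per cent of the stroke, from 0 (shut) to 100 (fully open), set as the call begins (left out, the last holds). The fingers move at their own pace and stop on an object; the grip force is fixed at half the most. Time passes only in rows, so rows that do not move let the fingers close. It gives the time, the measured TCP pose, the force and the opening at its end, in the units of the state.
- state(): the state, without advancing time (a new reading comes with each control period).
- grab_frame(name): name is "side" or "top" or "wrist"; returns (picture, depth): 384x512x3 uint8, red, green, blue; 384x512 float32, m along the optical axis (not along the pixel's ray), 0 where there is no reading.
- camera_params(name): a dict with "mtx" (3x3 intrinsics, pixels), "extrinsics" (4x4, takes a point from camera to world coordinates); the wrist camera has in their place "T_tool_cam" (4x4, takes a point from camera to tool coordinates, whose origin is the TCP and whose axes are the flange's). Camera axes: x right, y down, z forward; pixel columns grow to the right and rows downward; lengths in m; the calibration is good to about 2 mm. The wrist camera is an equidistant fisheye: a pixel r from the principal point sees the ray r / f radians off the axis. A picture is of the moment at which its call begins: read the wrist's pose just before it. camera_params takes no time and is no camera call.
- job_done(): hands the job in, once; it reports no verdict.
Trained networks look in the newest picture that a camera, given by its name, has taken for a name from the list of things; names that differ only in an ending like _2 or _b are one class to them, and where a whole thing is asked for, a point or a joint stands for the part that bears it (a point fixed in the world has none). Each returns a list of dicts, best first, with "p" (0 to 1); they miss things now and then, are a little off and sometimes report something else, mostly with a low value. They report only what shows in the picture. A call takes as long as a camera call. They do not tell look-alikes from the thing itself.
- boxes_of(camera, label): "box" ([left, top, width, height] in pixels, round what is visible of it).
The state is a dict: "time": time; "joint_pos": joint angles; "joint_vel": joint speeds; "joint_efforts": joint torques, N m; "tool_pos": TCP position; "tool_rot": TCP orientation; "contact_force": force on the tool from outside, world axes, zero at the start; "ft_torque": the same for the moment, N m; "gripper_width": opening from 0.0 (shut) to 1.0 (fully open).
Only numpy, scipy, OpenCV 4.12 (cv2) and the standard library are available. Lean on these libraries where they do the work, as an engineer would, in place of code of your own. Each camera call takes 0.05 s, during which the arm holds its last target. There are 200 camera calls.

TASK

Make up two customer kits from the stock on the counter, each thing standing upright in its own pocket. First the pink tray: the pink paint pot in the white-floored pocket, the gold-lidded wax jar in the cork-floored pocket and the black drawer knob in the grey-floored pocket; only when it is complete, start the blue tray: the blue paint pot in its white-floored pocket and the white china drawer knob in its grey-floored pocket. Leave the green pot, the paint tin and the brush where they are.

Things in the scene. Friction and masses are not known exactly. Their poses are not given: they have to be found in the camera images.
- tray_pink: pink-framed kit tray, 246 mm long (y) by 86 mm (x), with a row of three pockets. All pockets are 66 mm square inside, with 3 mm thick floors and low walls whose tops are 8 mm above the counter (5 mm above the pocket floor). Fixed to the counter. Origin: centre of its underside on the counter; y runs along the row of pockets, z up. Pocket centres: white floor at y = -80 mm, cork (tan) floor at y = 0, grey floor at y = +80 mm, all at x = 0.
- tray_blue: blue-framed kit tray, 166 mm long (y) by 86 mm (x), with a row of two pockets. All pockets are 66 mm square inside, with 3 mm thick floors and low walls whose tops are 8 mm above the counter (5 mm above the pocket floor). Fixed to the counter. Origin: centre of its underside on the counter; y runs along the row of pockets, z up. Pocket centres: grey floor at y = -40 mm, white floor at y = +40 mm, both at x = 0.
- pot_pink_mid (a point): Pink paint tester pot, upright: round white jar 44 mm in diameter and 58 mm tall with a pink band and a flat pink lid (same 44 mm); about 110 g. Point at its centre, 29 mm above its underside; z up.
- wax_mid (a point): jar of gilding wax, upright: round dark brown jar 44 mm in diameter and 40 mm tall with a flat gold lid (same 44 mm); about 90 g. Point at its centre, 20 mm above its underside; z up.
- knob_black_mid (a point): black drawer knob standing on its foot, head up: 36 mm tall, foot disc 36 mm in diameter, thin neck, round head 33 mm in diameter whose widest part lies 23 to 31 mm above the underside (grip it there); about 60 g. Point on its axis, 18 mm above the underside; z up.
- pot_blue_mid (a point): Blue paint tester pot, upright: round white jar 44 mm in diameter and 58 mm tall with a blue band and a flat blue lid (same 44 mm); about 110 g. Point at its centre, 29 mm above its underside; z up.
- knob_white_mid (a point): white china drawer knob standing on its foot, head up: 36 mm tall, foot disc 36 mm in diameter, thin neck, round head 33 mm in diameter whose widest part lies 23 to 31 mm above the underside (grip it there); about 60 g. Point on its axis, 18 mm above the underside; z up.
- pot_green: Green paint tester pot, upright: round white jar 44 mm in diameter and 58 mm tall with a green band and a flat green lid (same 44 mm); about 110 g. Origin at the centre of its underside; z up. Belongs to neither kit.
- tin: closed round metal paint tin, 84 mm in diameter, 95 mm tall, paper label with a pink stripe. Not part of the job. Origin at the centre of its underside.
- brush: flat paint brush lying on the counter, about 210 mm long, 44 mm wide, 16 mm thick, wooden handle along its +x, bristles at -x. Not part of the job. Origin on the counter near its middle.
Mind the look-alikes: they are no part of the job. Several things look just like the part that bears knob_black_mid: the one meant starts nearest to the robot's base.

How it is judged:
On the way, in this order (a step that is already met when the one before it is completed fails the run):
1. the pink kit is complete while the blue pot and the white knob are still in the stock (moved less than 40 mm) (x of pot_pink_mid in the frame of tray_pink between -0.016 and 0.016 m and y of pot_pink_mid in the frame of tray_pink between -0.096 and -0.064 m and z of pot_pink_mid in the frame of tray_pink between 0.028 and 0.036 m and angle between each of pot_pink_mid, wax_mid, knob_black_mid's own z axis and vertical below 0.12 rad and x of wax_mid in the frame of tray_pink between -0.016 and 0.016 m and y of wax_mid in the frame of tray_pink between -0.016 and 0.016 m and z of wax_mid in the frame of tray_pink between 0.019 and 0.027 m and x of knob_black_mid in the frame of tray_pink between -0.016 and 0.016 m and y of knob_black_mid in the frame of tray_pink between 0.064 and 0.096 m and z of knob_black_mid in the frame of tray_pink between 0.017 and 0.025 m and distance of each of pot_blue_mid, knob_white_mid from where it was at the start of the episode below 0.04 m), for 0.2 s.
2. the blue kit is complete (x of pot_blue_mid in the frame of tray_blue between -0.016 and 0.016 m and y of pot_blue_mid in the frame of tray_blue between 0.024 and 0.056 m and z of pot_blue_mid in the frame of tray_blue between 0.028 and 0.036 m and angle between each of pot_blue_mid, knob_white_mid's own z axis and vertical below 0.12 rad and x of knob_white_mid in the frame of tray_blue between -0.016 and 0.016 m and y of knob_white_mid in the frame of tray_blue between -0.056 and -0.024 m and z of knob_white_mid in the frame of tray_blue between 0.017 and 0.025 m), for 0.2 s.
At the end, for the whole second after the job is handed in: All five things stand upright (within 0.12 rad) on the floors of their own pockets, centres within 16 mm of the pocket's centre along each tray axis and within 4 mm of the standing height, released and at rest (all of step 2 and x of pot_pink_mid in the frame of tray_pink between -0.016 and 0.016 m and y of pot_pink_mid in the frame of tray_pink between -0.096 and -0.064 m and z of pot_pink_mid in the frame of tray_pink between 0.028 and 0.036 m and angle between each of pot_pink_mid, wax_mid, knob_black_mid's own z axis and vertical below 0.12 rad and x of wax_mid in the frame of tray_pink between -0.016 and 0.016 m and y of wax_mid in the frame of tray_pink between -0.016 and 0.016 m and z of wax_mid in the frame of tray_pink between 0.019 and 0.027 m and x of knob_black_mid in the frame of tray_pink between -0.016 and 0.016 m and y of knob_black_mid in the frame of tray_pink between 0.064 and 0.096 m and z of knob_black_mid in the frame of tray_pink between 0.017 and 0.025 m and linear speed of each of pot_pink, wax, knob_black, pot_blue, knob_white below 0.02 m/s); the robot touches nothing.
It fails at once if the green pot, the paint tin or the brush is moved by more than 25 mm (distance of any of pot_green, tin, brush from where it was at the start of the episode above 0.025 m).
It also fails if it takes over 112 s, if anything falls off the work surface, if the arm or the gripper's body presses on something with over 40 N, if the wrist force passes 120 N, or if a joint passes its speed limit or range.

## Working session

There is one attempt and no reset: what is moved stays moved. The work goes in short steps, Python scripts to look and compute and a tool call to move; the robot and the scene stay as the last step left them, time stands still between calls to the robot, and variables do not carry over. Pictures are saved under pics/ and viewed, about 12 in all and at most 16, crops included, and the job is handed in when it is done.

Besides the shell and the picture viewer there is one more tool, called as name(argument=value, ...) on one line, values as JSON. step_arm: Moves the arm, as the interface text tells. Its arguments: {"type":"object","properties":{"steps":{"type":"array"},"claw":{"type":"number"}},"required":["steps"]}

```bash
mkdir -p pics; cat > h.py <<'E'
import numpy as np, cv2
from plant import *
def cam(n):
    p=camera_params(n); return np.array(p["mtx"]),np.array(p["extrinsics"])
def px2w(n,u,v,z):
    K,T=cam(n); r=T[:3,:3]@np.linalg.inv(K)@np.array([u,v,1.]); o=T[:3,3]
    return o+r*(z-o[2])/r[2]
def dw(n,u,v,d):
    K,T=cam(n); return (T@np.r_[np.linalg.inv(K)@np.array([u,v,1.])*d,1])[:3]
E
python3 - <<'E'
from h import *
s=state();print(s)
for n in("top","side"):
    im,d=grab_frame(n);cv2.imwrite(f"pics/{n}0.png",im[:,:,::-1]);np.save(f"{n}0.npy",d)
    K,T=cam(n);print(n,K[0],K[1],T.round(3).tolist())
    if n=="top" or 1:
      for l in["pot_pink_mid","wax_mid","knob_black_mid","pot_blue_mid","knob_white_mid","pot_green","tin","brush","tray_pink","tray_blue"]:
        for b in boxes_of(n,l)[:5]:
            x,y,w,h=b["box"];u,v=x+w/2,y+h/2;dd=d[int(v),int(u)]
            print(n,l,round(b["p"],2),[round(q) for q in(x,y,w,h)],dw(n,u,v,dd).round(3))
E
```

```text
{'time': 0.0, 'joint_pos': array([-1.31802635e+00,  5.33482248e-02,  1.61428367e+00, -2.79942668e-05,
        1.47602983e+00, -1.19011327e-01]), 'joint_vel': array([ 0.00161456,  0.00152536,  0.00095619,  0.00016033, -0.00139579,
        0.00142008]), 'joint_efforts': array([ 1.94059639e-04, -3.93685985e+01, -3.70175529e+01, -1.33215194e-04,
        7.17879055e-03,  1.86138518e-07]), 'tool_pos': array([ 0.22687564, -0.58169423,  0.23007456]), 'tool_rot': array([-1.03129163e-03,  9.82771255e-01,  1.84823131e-01, -8.30392749e-05]), 'contact_force': array([-0.45345058, -0.51289158, -0.36992307]), 'ft_torque': array([ 0.02520361, -0.01611221, -0.00136536]), 'gripper_width': 0.9980044598240393}
top [405.38042003   0.         260.45289602] [  0.         405.38042003 192.83437902] [[0.022, -0.996, 0.091, 0.51], [-1.0, -0.021, 0.015, 0.059], [-0.013, -0.092, -0.996, 1.07], [0.0, 0.0, 0.0, 1.0]]
top pot_pink_mid 0.6 [154, 263, 19, 23] [0.395 0.311 0.055]
top wax_mid 0.72 [404, 257, 24, 18] [ 0.43  -0.317  0.04 ]
top knob_black_mid 0.76 [414, 228, 21, 14] [ 0.506 -0.341  0.039]
top knob_black_
[... 1087 characters left out ...]
23] [ 0.511 -0.362  0.034]
side knob_black_mid 0.55 [226, 304, 15, 20] [ 0.516 -0.293  0.03 ]
side pot_blue_mid 0.93 [195, 186, 20, 25] [0.456 0.046 0.046]
side knob_white_mid 0.65 [203, 161, 12, 18] [0.469 0.174 0.032]
side knob_white_mid 0.33 [203, 274, 13, 19] [ 0.465 -0.215  0.036]
side pot_green 0.84 [195, 219, 21, 26] [ 0.458 -0.079  0.055]
side tin 0.62 [251, 241, 44, 62] [ 0.62  -0.176  0.004]
side tin 0.59 [242, 88, 25, 35] [0.627 0.429 0.078]
side brush 0.78 [296, 231, 80, 18] [ 0.794 -0.096  0.01 ]
side tray_pink 0.62 [240, 144, 45, 57] [ 0.633  0.186 -0.002]
side tray_blue 0.81 [252, 241, 43, 60] [ 0.621 -0.173  0.003]
side tray_blue 0.54 [196, 220, 19, 27] [ 0.458 -0.08   0.05 ]
```

```bash
python3 - <<'E'
from h import *
a=cv2.imread("pics/top0.png")[60:300,60:460];cv2.imwrite("pics/top0z.png",cv2.resize(a,None,fx=2,fy=2,interpolation=2))
d=np.load("top0.npy");im=cv2.imread("pics/top0.png")
K,T=cam("top")
v,u=np.mgrid[:384,:512];P=np.stack([(u-K[0,2])/K[0,0]*d,(v-K[1,2])/K[1,1]*d,d],-1)@T[:3,:3].T+T[:3,3]
np.save("P.npy",P)
# top-surface centroids
for n,x,y,h in[("pinkpot",.395,.308,.058),("wax",.43,-.317,.04),("k1",.506,-.341,.036),("k2",.513,-.272,.036),("k3",.462,-.202,.036),("k4",.568,-.314,.036),("blue",.449,.063,.058),("white",.465,.184,.036),("green",.458,-.079,.058),("tin",.62,.44,.095)]:
    R=.06 if n=="tin" else .035
    m=(np.hypot(P[...,0]-x,P[...,1]-y)<R)&(P[...,2]>h-.012)&(P[...,2]<h+.012)&(d>0)
    q=P[m];lo,hi=np.percentile(q,2,0),np.percentile(q,98,0);print(n,m.sum(),((lo+hi)/2).round(3),(hi-lo).round(3),"r",np.hypot(*((lo+hi)/2)[:2]).round(3))
# trays: saturated frame colors
hsv=cv2.cvtColor(im,cv2.COLOR_BGR2HSV)
for n,(x0,x1,y0,y1) in{"pink":(.54,.72,.03,.36),"blue":(.54,.72,-.3,-.04)}.items():
    W=np.array([[0,0]]); 
    hh=hsv[...,0].astype(int);sat=hsv[...,1]>60
    c=((hh>145)|(hh<5)) if n=="pink" else ((hh>95)&(hh<130))
    m=(sat&c&(P[...,0]>x0)&(P[...,0]<x1)&(P[...,1]>y0)&(P[...,1]<y1)).astype(np.uint8)
    k=np.argwhere(m)[:,::-1]
    w=np.array([px2w("top",a,b,.008)[:2] for a,b in k]).astype(np.float32)
    print(n,len(w),cv2.minAreaRect(w))
E
```

```text
pinkpot 263 [0.395 0.313 0.056] [0.039 0.039 0.013] r 0.503
wax 269 [ 0.43  -0.326  0.037] [0.039 0.04  0.015] r 0.54
k1 145 [ 0.507 -0.353  0.033] [0.03  0.031 0.013] r 0.618
k2 143 [ 0.512 -0.281  0.033] [0.028 0.031 0.014] r 0.584
k3 139 [ 0.462 -0.202  0.034] [0.028 0.031 0.012] r 0.504
k4 141 [ 0.568 -0.323  0.034] [0.031 0.03  0.012] r 0.653
blue 246 [0.45  0.068 0.059] [0.038 0.039 0.008] r 0.455
white 131 [0.466 0.189 0.034] [0.028 0.028 0.012] r 0.503
green 214 [ 0.455 -0.063  0.059] [0.039 0.034 0.008] r 0.459
tin 846 [0.628 0.462 0.094] [0.074 0.068 0.013] r 0.78
pink 1463 ((0.6235801577568054, 0.19282571971416473), (0.0909171774983406, 0.2501368224620819), 7.643753528594971)
blue 789 ((0.621399998664856, -0.16507220268249512), (0.1655668020248413, 0.0851772129535675), 75.98966217041016)
```

View pics/top0z.png

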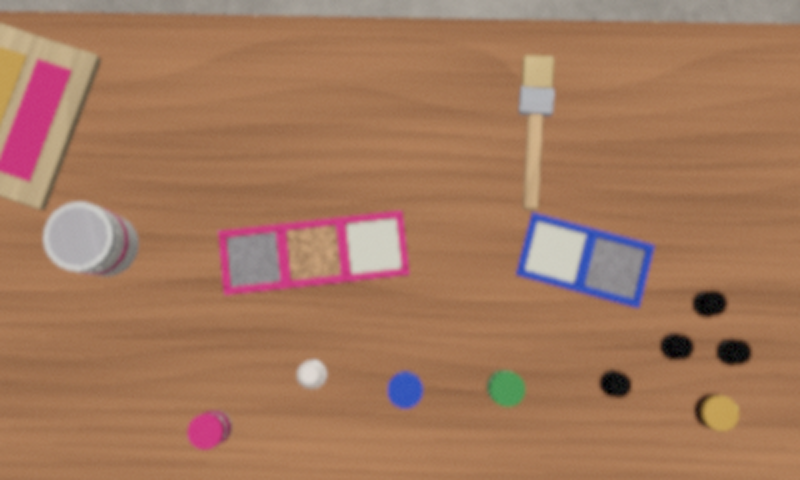

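The zoomed crop shows the pink tray with grey, cork and white pockets from left to right, centred near (314,252). The blue tray, white then grey, is near (585,260). There are four black knobs, and the one nearest the base is at (615,383), world (0.462, -0.202). I'll square the tool to the world axes first, then go for the wax jar.

step_arm(steps=[[0, 0, 0, 7.1], [0, 0, 0, 7.1], [0, 0, 0, 7.1], [40, -50, 0, 0], [40, -50, 0, 0], [40, -50, 0, 0], [40, -50, 0, 0], [40, -50, 0, 0]], claw=100)

```text
time: 1.9
tool_pos: [0.388, -0.3886, 0.2311]
tool_rot: [0.001, 1.0, -0.014, 0.0]
contact_force: [0.1, -0.2, 0.1]
gripper_width: 0.994
```

step_arm(steps=[[22, -32, 20, 0], [20, -25, 30, 0], [0, 0, 20, -1.6], [0, 0, 0, 0], [0, 0, 0, 0]])

```text
time: 2.4
tool_pos: [0.4378, -0.326, 0.1621]
tool_rot: [0.003, 1.0, 0.005, 0.003]
contact_force: [1.0, 0.1, 0.5]
gripper_width: 1.001
```

```bash
python3 - <<'E'
from h import *
s=state();print(s["tool_pos"],s["tool_rot"])
im,d=grab_frame("wrist");p=camera_params("wrist");print(p)
cv2.imwrite("pics/w1.png",im[:,:,::-1]);print(boxes_of("wrist","wax_mid")[:2])
b=boxes_of("wrist","wax_mid")[0]["box"];print(d[int(b[1]+b[3]/2),int(b[0]+b[2]/2)])
E
```

```text
[ 0.43777841 -0.32601927  0.16208086] [0.00283792 0.99998081 0.00477719 0.00273773]
{'mtx': array([[297.31863964,   0.        , 256.37728668],
       [  0.        , 297.31863964, 191.80464224],
       [  0.        ,   0.        ,   1.        ]]), 'T_tool_cam': array([[-1.74658790e-04, -9.62916977e-01, -2.69797822e-01,
         6.83926187e-02],
       [ 9.99999883e-01, -4.65412956e-05, -4.81261726e-04,
         1.90006044e-05],
       [ 4.50858346e-04, -2.69797875e-01,  9.62916873e-01,
        -1.42854522e-01],
       [ 0.00000000e+00,  0.00000000e+00,  0.00000000e+00,
         1.00000000e+00]])}
[{'box': [231.4, 165.3, 46.0, 53.7], 'p': 0.83}]
0.27480978
```

View pics/w1.png

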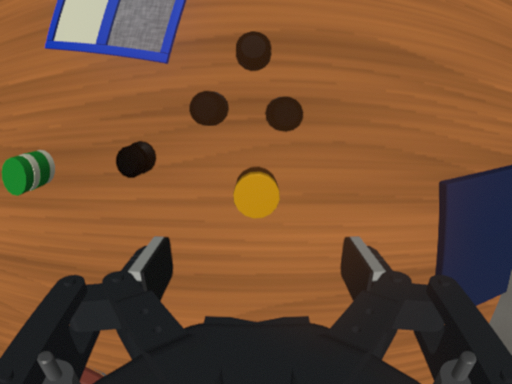

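The wrist view shows the gold lid at (257,194), which works out to (0.430, -0.326) and agrees with the top camera. Descending.

step_arm(steps=[[-8, 0, 40, 0], [0, 0, 40, 0], [0, 0, 40, 0], [0, 0, 20, 0], [0, 0, 10, 0], [0, 0, 0, 0]])

```text
time: 3.15
tool_pos: [0.4349, -0.3391, 0.0194]
tool_rot: [0.011, 1.0, -0.0, 0.01]
contact_force: [-0.1, -0.1, -0.2]
gripper_width: 0.999
```

step_arm(steps=[[-3, -7, 7, 0], [-2, -6, 7, 0], [0, 0, 0, 0]])

```text
time: 3.45
tool_pos: [0.4319, -0.3283, 0.0082]
tool_rot: [0.013, 1.0, -0.001, 0.013]
contact_force: [-0.3, 0.1, 0.6]
gripper_width: 0.999
```

step_arm(steps=[[0, -2, 3, 0], [0, 0, 0, 0], [0, 0, 0, 0], [0, 0, 0, 0], [0, 0, 0, 0], [0, 0, 0, 0], [0, 0, 0, 0]], claw=0)

```text
time: 4.15
tool_pos: [0.4335, -0.3272, 0.0074]
tool_rot: [0.015, 1.0, -0.0, 0.015]
contact_force: [-0.1, -0.1, 0.4]
gripper_width: 0.494
```

step_arm(steps=[[0, 0, -20, 0], [0, 0, -30, 0], [0, 0, -35, 0], [0, 0, -30, 0], [0, 0, 0, 0], [0, 0, 0, 0]])

```text
time: 4.75
tool_pos: [0.4281, -0.322, 0.1227]
tool_rot: [0.013, 1.0, -0.001, 0.012]
contact_force: [-0.4, -0.8, -1.3]
gripper_width: 0.493
```

step_arm(steps=[[18, -45, 0, 0], [18, -48, 0, 0], [18, -48, 0, 0], [18, -48, 0, 0], [18, -48, 0, 0], [18, -48, 0, 0], [18, -48, 0, 0], [18, -48, 0, 0]])

```text
time: 5.55
tool_pos: [0.5651, 0.0514, 0.1018]
tool_rot: [0.011, 1.0, -0.007, 0.003]
contact_force: [1.1, -0.7, -0.6]
gripper_width: 0.494
```

step_arm(steps=[[20, -45, -5, 0], [18, -45, -5, 0], [14, -30, 0, 0], [4, -15, 0, 0], [0, 0, 0, 0]])

```text
time: 6.05
tool_pos: [0.6187, 0.1957, 0.0958]
tool_rot: [0.012, 1.0, -0.004, -0.005]
contact_force: [0.5, -0.9, -0.7]
gripper_width: 0.498
```

step_arm(steps=[[3, 1, 20, 0], [3, 1, 20, 0], [0, 0, 18, 0], [0, 0, 12, 0], [0, 0, 6, 0], [0, 0, 0, 0]])

```text
time: 6.65
tool_pos: [0.6188, 0.1835, 0.0117]
tool_rot: [0.015, 1.0, -0.006, -0.01]
contact_force: [-0.3, -0.2, -1.0]
gripper_width: 0.492
```

step_arm(steps=[[3, -5, 0, 0], [3, -5, -1, 0], [0, 0, 0, 0]])

```text
time: 6.95
tool_pos: [0.6267, 0.1939, 0.0145]
tool_rot: [0.015, 1.0, -0.007, -0.009]
contact_force: [0.2, 0.4, -0.9]
gripper_width: 0.494
```

step_arm(steps=[[-1, 0, 3, 0], [0, 0, 0, 0]])

```text
time: 7.15
tool_pos: [0.6269, 0.1946, 0.013]
tool_rot: [0.014, 1.0, -0.006, -0.007]
contact_force: [-0.1, -1.4, -0.8]
gripper_width: 0.499
```

step_arm(steps=[[0, 0, 0, 0], [0, 0, 0, 0], [0, 0, 0, 0]], claw=66)

```text
time: 7.45
tool_pos: [0.6275, 0.1948, 0.014]
tool_rot: [0.014, 1.0, -0.006, -0.006]
contact_force: [-0.2, -0.7, -0.6]
gripper_width: 0.661
```

step_arm(steps=[[0, 0, -30, 0], [0, 0, -50, 0], [0, 0, -50, 0], [0, 0, 0, 0]], claw=66)

```text
time: 7.85
tool_pos: [0.6277, 0.198, 0.1458]
tool_rot: [0.015, 1.0, -0.006, -0.009]
contact_force: [0.7, 0.5, 1.0]
gripper_width: 0.658
```

step_arm(steps=[[-40, -20, 0, 0], [-45, -22, 0, 0], [-45, -22, 0, 0], [-45, -22, 0, 0], [-40, -20, 5, 0], [-10, -5, 5, 0], [0, 0, 0, 0]], claw=100)

```text
time: 8.55
tool_pos: [0.4005, 0.314, 0.1374]
tool_rot: [0.013, 1.0, -0.008, -0.005]
contact_force: [0.3, -0.9, 0.0]
gripper_width: 0.997
```

```bash
cat >> h.py <<'E'
from scipy.spatial.transform import Rotation as R_
def wrist(label,z):
    s=state();im,d=grab_frame("wrist");p=camera_params("wrist");K=np.array(p["mtx"]);T=np.array(p["T_tool_cam"])
    q=s["tool_rot"];R=R_.from_quat([q[1],q[2],q[3],q[0]]).as_matrix()
    print("lean",R[:2,2].round(3),"pos",s["tool_pos"].round(4))
    for b in boxes_of("wrist",label)[:4]:
        x,y,w,h=b["box"];a=np.array([x+w/2-K[0,2],y+h/2-K[1,2]])/K[0,0];t=np.linalg.norm(a)
        r=np.r_[a/t*np.sin(t),np.cos(t)];r=R@T[:3,:3]@r;o=s["tool_pos"]+R@T[:3,3]
        print(label,round(b["p"],2),[round(k) for k in b["box"]],(o+r*(z-o[2])/r[2]).round(4))
    return im
E
python3 - <<'E'
from h import *
im=wrist("pot_pink_mid",.05)
K,T=cam("top")
im,d=grab_frame("top");b=boxes_of("top","wax_mid")
for q in b[:2]:
    x,y,w,h=q["box"];print(q["p"],q["box"],px2w("top",x+w/2,y+h/2,.036))
E
```

```text
lean [-0.01  -0.026] pos [0.4005 0.314  0.1374]
pot_pink_mid 0.68 [226, 171, 54, 63] [0.3946 0.3145 0.05  ]
0.61 [205.8, 177.9, 18.7, 16.8] [0.61962228 0.1919177  0.036     ]
```

step_arm(steps=[[-2, -2, 30, 0], [-2, -2, 30, 0], [0, -2, 25, 0], [0, 0, 15, 0], [0, 0, 5, 0], [0, 0, 0, 0]])

```text
time: 9.35
tool_pos: [0.4101, 0.3147, 0.0337]
tool_rot: [0.011, 1.0, -0.016, -0.0]
contact_force: [0.5, 0.3, 0.7]
gripper_width: 1.001
```

step_arm(steps=[[-7, 0, 6, 0], [-8, 0, 6, 0], [0, 0, 0, -1.6]])

```text
time: 9.65
tool_pos: [0.3966, 0.3152, 0.0232]
tool_rot: [0.01, 1.0, -0.002, 0.001]
contact_force: [0.3, 0.3, -0.0]
gripper_width: 1.002
```

step_arm(steps=[[0, 0, 0, 0], [0, 0, 0, 0], [0, 0, 0, 0], [0, 0, 0, 0], [0, 0, 0, 0]], claw=0)

```text
time: 10.15
tool_pos: [0.3973, 0.3162, 0.0251]
tool_rot: [0.009, 1.0, -0.001, 0.003]
contact_force: [-0.2, -0.4, -1.0]
gripper_width: 0.498
```

step_arm(steps=[[0, 0, -30, 0], [0, 0, -40, 0], [0, 0, -40, 0], [0, 0, 0, 0]])

```text
time: 10.55
tool_pos: [0.3949, 0.3172, 0.1358]
tool_rot: [0.011, 1.0, -0.001, -0.0]
contact_force: [0.4, 1.5, -0.5]
gripper_width: 0.496
```

step_arm(steps=[[35, 30, 0, 0], [40, 34, -3, 0], [40, 34, -3, 0], [40, 34, -3, 0], [40, 34, -3, 0], [30, 28, 0, 0], [5, 5, 0, 0], [0, 0, 0, 0]])

```text
time: 11.35
tool_pos: [0.6226, 0.1183, 0.1454]
tool_rot: [0.01, 1.0, 0.001, -0.002]
contact_force: [0.2, -0.2, -0.1]
gripper_width: 0.494
```

step_arm(steps=[[5, 1, 25, 0], [5, 1, 25, 0], [2, 0, 22, 0], [0, 0, 18, 0], [0, 0, 10, 0], [0, 0, 0, 0]])

```text
time: 11.95
tool_pos: [0.6277, 0.1204, 0.0387]
tool_rot: [0.009, 1.0, 0.004, -0.006]
contact_force: [0.7, -0.3, -1.5]
gripper_width: 0.496
```

step_arm(steps=[[3, 3, 3, 0], [3, 3, 4, 0], [0, 0, 2, 0]])

```text
time: 12.25
tool_pos: [0.6348, 0.1153, 0.0317]
tool_rot: [0.009, 1.0, 0.005, -0.004]
contact_force: [-0.0, 0.1, -1.8]
gripper_width: 0.498
```

step_arm(steps=[[0, 0, 3, 0], [0, 0, 0, 0]])

```text
time: 12.45
tool_pos: [0.6357, 0.115, 0.0295]
tool_rot: [0.009, 1.0, 0.005, -0.003]
contact_force: [-1.2, 0.2, -1.5]
gripper_width: 0.496
```

step_arm(steps=[[0, 0, 0, 0], [0, 0, 0, 0], [0, 0, 0, 0]], claw=66)

```text
time: 12.75
tool_pos: [0.637, 0.1149, 0.0311]
tool_rot: [0.009, 1.0, 0.004, -0.002]
contact_force: [0.4, -0.1, 0.7]
gripper_width: 0.66
```

step_arm(steps=[[0, 0, -30, 0], [0, 0, -45, 0], [0, 0, -40, 0], [0, 0, 0, 0]], claw=66)

```text
time: 13.15
tool_pos: [0.6364, 0.117, 0.1489]
tool_rot: [0.009, 1.0, 0.004, -0.003]
contact_force: [1.3, -0.1, 1.4]
gripper_width: 0.657
```

step_arm(steps=[[-24, 42, 0, 0], [-25, 48, 0, 0], [-25, 48, 0, 0], [-25, 48, 0, 0], [-25, 48, 0, 0], [-25, 45, 0, 0], [-20, 30, 0, 0], [0, 5, 0, 0]], claw=100)

```text
time: 13.95
tool_pos: [0.4761, -0.1898, 0.1562]
tool_rot: [0.01, 1.0, 0.007, 0.001]
contact_force: [0.4, 0.7, -0.4]
gripper_width: 1.004
```

```bash
python3 - <<'E'
from h import *
im=wrist("knob_black_mid",.029)
grab_frame("top")
for l,z in(("pot_pink_mid",.055),("pot_green",.055)):
  for q in boxes_of("top",l)[:2]:
    x,y,w,h=q["box"];print(l,q["p"],q["box"],px2w("top",x+w/2,y+h/2,z))
E
```

```text
lean [ 0.002 -0.02 ] pos [ 0.4761 -0.1898  0.1562]
knob_black_mid 0.97 [389, 143, 36, 31] [ 0.5053 -0.3451  0.029 ]
knob_black_mid 0.93 [366, 81, 42, 34] [ 0.5641 -0.3165  0.029 ]
knob_black_mid 0.75 [246, 175, 37, 42] [ 0.4646 -0.1998  0.029 ]
knob_black_mid 0.55 [322, 134, 44, 40] [ 0.5076 -0.2748  0.029 ]
pot_pink_mid 0.81 [235.8, 172.4, 17.3, 18.1] [0.63144498 0.11587754 0.055     ]
pot_green 0.5 [303.8, 243.1, 21.2, 21.8] [ 0.45425222 -0.06201336  0.055     ]
pot_green 0.36 [318.6, 165.3, 70.2, 46.8] [ 0.61877968 -0.15879127  0.055     ]
```

step_arm(steps=[[-4, 3, 30, 0], [-4, 3, 35, 0], [-4, 2, 30, 0], [-2, 0, 20, 0], [0, 0, 10, 0], [0, 0, 0, 0]])

```text
time: 14.8
tool_pos: [0.4709, -0.1907, 0.029]
tool_rot: [0.01, 1.0, 0.017, 0.004]
contact_force: [0.6, 0.2, 0.5]
gripper_width: 1.004
```

step_arm(steps=[[-4, 5, 8, 1.8], [-4, 5, 7, 0], [0, 0, 5, 0], [0, 0, 0, 0]])

```text
time: 15.2
tool_pos: [0.4658, -0.2026, 0.0109]
tool_rot: [0.011, 1.0, 0.001, 0.006]
contact_force: [-0.2, 1.0, -0.2]
gripper_width: 0.996
```

step_arm(steps=[[-3, -1, 4, 0], [0, 0, 0, 0], [0, 0, 0, 0], [0, 0, 0, 0], [0, 0, 0, 0], [0, 0, 0, 0]], claw=0)

```text
time: 15.8
tool_pos: [0.4639, -0.2026, 0.0085]
tool_rot: [0.012, 1.0, 0.001, 0.008]
contact_force: [-0.4, -0.1, -0.3]
gripper_width: 0.359
```

step_arm(steps=[[0, 0, -30, 0], [0, 0, -40, 0], [0, 0, -40, 0], [0, 0, 0, 0]])

```text
time: 16.2
tool_pos: [0.4604, -0.1987, 0.1196]
tool_rot: [0.01, 1.0, 0.001, 0.005]
contact_force: [0.7, -0.7, 0.4]
gripper_width: 0.357
```

step_arm(steps=[[14, -42, -3, 0], [15, -48, -3, 0], [15, -48, -3, 0], [15, -48, -3, 0], [15, -48, -3, 0], [15, -48, -3, 0], [15, -48, -3, 0], [15, -48, -3, 0]])

```text
time: 17.0
tool_pos: [0.5786, 0.1769, 0.1331]
tool_rot: [0.012, 1.0, -0.005, 0.005]
contact_force: [0.9, -0.5, -0.4]
gripper_width: 0.359
```

step_arm(steps=[[14, -42, 0, 0], [12, -32, 0, 0], [6, -12, 5, 0], [0, 0, 5, 0], [0, 0, 0, 0]])

```text
time: 17.5
tool_pos: [0.6104, 0.2723, 0.1148]
tool_rot: [0.013, 1.0, -0.001, 0.002]
contact_force: [-0.5, -0.5, -0.5]
gripper_width: 0.358
```

step_arm(steps=[[1, -1, 25, 0], [1, -2, 25, 0], [0, -2, 20, 0], [0, 0, 14, 0], [0, 0, 8, 0], [0, 0, 0, 0]])

```text
time: 18.1
tool_pos: [0.6117, 0.2682, 0.0192]
tool_rot: [0.014, 1.0, -0.004, 0.002]
contact_force: [-0.6, 0.6, -0.5]
gripper_width: 0.36
```

step_arm(steps=[[1, -4, 4, 0], [0, 0, 3, 0], [0, 0, 0, 0]])

```text
time: 18.4
tool_pos: [0.6145, 0.2722, 0.0141]
tool_rot: [0.013, 1.0, -0.004, 0.003]
contact_force: [-0.5, -0.4, -0.8]
gripper_width: 0.36
```

step_arm(steps=[[0, 0, 4, 0], [0, 0, 0, 0]])

```text
time: 18.6
tool_pos: [0.6159, 0.2728, 0.0118]
tool_rot: [0.013, 1.0, -0.004, 0.005]
contact_force: [0.1, -0.0, -0.8]
gripper_width: 0.357
```

step_arm(steps=[[0, 0, 0, 0], [0, 0, 0, 0], [0, 0, 0, 0]], claw=56)

```text
time: 18.9
tool_pos: [0.6165, 0.2731, 0.0126]
tool_rot: [0.012, 1.0, -0.004, 0.006]
contact_force: [-0.1, -0.2, -1.0]
gripper_width: 0.56
```

step_arm(steps=[[0, 0, -30, 0], [0, 0, -45, 0], [0, 0, -50, 0], [0, 0, 0, 0]])

```text
time: 19.3
tool_pos: [0.6134, 0.2756, 0.1389]
tool_rot: [0.013, 1.0, -0.004, 0.003]
contact_force: [0.7, 0.2, 0.9]
gripper_width: 0.562
```

```bash
python3 - <<'E'
from h import *
print(state()["tool_pos"])
im,_=grab_frame("side");cv2.imwrite("pics/s1.png",cv2.resize(im[60:360,120:340,::-1],None,fx=2,fy=2))
im,_=grab_frame("top")
for l,z in(("pot_pink_mid",.055),("wax_mid",.038),("knob_black_mid",.03)):
  for q in boxes_of("top",l)[:4]:
    x,y,w,h=q["box"];print(l,q["p"],q["box"],px2w("top",x+w/2,y+h/2,z))
E
```

```text
[0.61342898 0.27561664 0.13887261]
pot_pink_mid 0.63 [238.5, 173.6, 14.2, 16.7] [0.63023562 0.11294363 0.055     ]
pot_pink_mid 0.56 [206.1, 242.2, 14.7, 11.3] [0.46364453 0.18871565 0.055     ]
wax_mid 0.8 [208.2, 174.7, 14.8, 18.3] [0.62575313 0.19070997 0.038     ]
knob_black_mid 0.72 [415.0, 229.4, 19.4, 13.2] [ 0.50452761 -0.34387389  0.03      ]
knob_black_mid 0.71 [390.8, 225.7, 12.7, 11.0] [ 0.51511135 -0.27439852  0.03      ]
knob_black_mid 0.57 [178.5, 184.1, 16.1, 13.6] [0.6067747  0.26629522 0.03      ]
knob_black_mid 0.49 [404.6, 205.7, 21.8, 12.8] [ 0.56469121 -0.32142234  0.03      ]
```

View pics/s1.png

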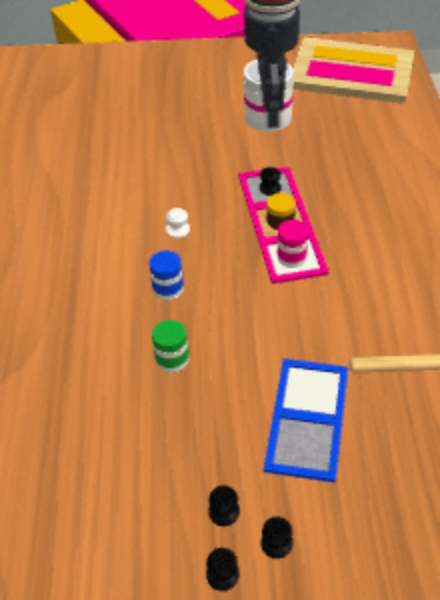

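The side view shows the pink kit complete and upright: knob at (268,180), wax at (281,205), pot at (292,243). Starting the blue kit with the white knob.

step_arm(steps=[[-35, 20, 0, 0], [-40, 24, 0, 0], [-40, 24, 0, 0], [-25, 15, 0, 0], [-7, 4, 0, 0], [0, 0, 0, 0]], claw=100)

```text
time: 20.15
tool_pos: [0.4485, 0.1831, 0.1174]
tool_rot: [0.019, 1.0, -0.004, -0.017]
contact_force: [0.5, 0.0, -0.4]
gripper_width: 1.003
```

```bash
python3 - <<'E'
from h import *
im=wrist("knob_white_mid",.029)
E
```

```text
lean [-0.034 -0.039] pos [0.4485 0.1831 0.1174]
knob_white_mid 0.9 [221, 150, 41, 49] [0.4639 0.191  0.029 ]
```

step_arm(steps=[[10, -4, 15, 0], [8, -4, 25, 0], [2, -2, 25, 0], [0, 0, 20, 0], [0, 0, 8, 0], [0, 0, 0, 0]])

```text
time: 20.85
tool_pos: [0.4776, 0.1944, 0.0227]
tool_rot: [0.018, 1.0, -0.003, -0.013]
contact_force: [-0.4, -1.5, 0.6]
gripper_width: 1.001
```

step_arm(steps=[[-6, 2, 6, 0], [-5, 2, 5, 0], [0, 0, 3, 0], [0, 0, 0, 0]])

```text
time: 21.25
tool_pos: [0.4679, 0.1906, 0.0108]
tool_rot: [0.017, 1.0, -0.003, -0.011]
contact_force: [0.7, -0.6, 0.9]
gripper_width: 1.001
```

step_arm(steps=[[-3, 0, 4, 0], [0, 0, 0, 0], [0, 0, 0, 0], [0, 0, 0, 0], [0, 0, 0, 0], [0, 0, 0, 0]], claw=0)

```text
time: 21.85
tool_pos: [0.4659, 0.1908, 0.0085]
tool_rot: [0.017, 1.0, -0.003, -0.009]
contact_force: [-0.4, 0.1, -0.5]
gripper_width: 0.36
```

step_arm(steps=[[0, 0, -30, 0], [0, 0, -40, 0], [0, 0, -50, 0], [0, 0, 0, 0]])

```text
time: 22.25
tool_pos: [0.4661, 0.1943, 0.1295]
tool_rot: [0.018, 1.0, -0.003, -0.012]
contact_force: [1.0, 0.5, 0.4]
gripper_width: 0.36
```

step_arm(steps=[[14, 40, -2, 0], [16, 46, -2, 0], [16, 46, -2, 0], [16, 46, -2, 0], [16, 46, -2, 0], [16, 46, -2, 0], [16, 46, -2, 0], [16, 40, 0, 0]])

```text
time: 23.05
tool_pos: [0.5947, -0.1676, 0.1529]
tool_rot: [0.016, 1.0, 0.003, -0.01]
contact_force: [0.4, 0.3, -0.3]
gripper_width: 0.362
```

step_arm(steps=[[12, 14, 15, 0], [6, 6, 25, 0], [2, 4, 25, 0], [0, 0, 25, 0], [0, 0, 20, 0], [0, 0, 8, 0], [0, 0, 0, 0]])

```text
time: 23.75
tool_pos: [0.6144, -0.2052, 0.0284]
tool_rot: [0.017, 1.0, -0.002, -0.01]
contact_force: [0.1, -0.4, -0.6]
gripper_width: 0.357
```

step_arm(steps=[[-1, 0, 8, 0], [0, 0, 6, 0], [0, 0, 2, 0], [0, 0, 0, 0]])

```text
time: 24.15
tool_pos: [0.6148, -0.2062, 0.0141]
tool_rot: [0.018, 1.0, -0.002, -0.007]
contact_force: [0.8, -0.1, -0.3]
gripper_width: 0.358
```

step_arm(steps=[[-2, -1, 4, 0], [0, 0, 0, 0]])

```text
time: 24.35
tool_pos: [0.6142, -0.2058, 0.0119]
tool_rot: [0.019, 1.0, -0.002, -0.006]
contact_force: [-0.6, 0.6, -0.6]
gripper_width: 0.36
```

step_arm(steps=[[0, 0, 0, 0], [0, 0, 0, 0], [0, 0, 0, 0]], claw=56)

```text
time: 24.65
tool_pos: [0.6146, -0.206, 0.0128]
tool_rot: [0.019, 1.0, -0.002, -0.005]
contact_force: [-0.6, 0.6, -1.0]
gripper_width: 0.562
```

step_arm(steps=[[0, 0, -30, 0], [0, 0, -45, 0], [0, 0, -50, 0], [0, 0, 0, 0]])

```text
time: 25.05
tool_pos: [0.6141, -0.2004, 0.139]
tool_rot: [0.018, 1.0, -0.002, -0.008]
contact_force: [0.5, 0.2, 0.4]
gripper_width: 0.562
```

step_arm(steps=[[-25, -40, -2, 0], [-28, -46, -2, 0], [-28, -46, -2, 0], [-28, -46, -2, 0], [-25, -42, -2, 0], [-20, -36, 0, 0], [-6, -8, 0, 0], [0, 0, 0, 0]], claw=100)

```text
time: 25.85
tool_pos: [0.4564, 0.0627, 0.1411]
tool_rot: [0.018, 1.0, -0.004, -0.005]
contact_force: [0.2, -0.7, 0.1]
gripper_width: 1.0
```

```bash
python3 - <<'E'
from h import *
im=wrist("pot_blue_mid",.05)
E
```

```text
lean [-0.011 -0.036] pos [0.4564 0.0627 0.1411]
pot_blue_mid 0.73 [220, 169, 56, 66] [0.4495 0.0663 0.05  ]
```

step_arm(steps=[[-4, -3, 25, 0], [-4, -3, 25, 0], [-3, -2, 25, 0], [0, 0, 18, 0], [0, 0, 8, 0], [0, 0, 0, 0]])

```text
time: 26.55
tool_pos: [0.4526, 0.0583, 0.0392]
tool_rot: [0.019, 1.0, -0.011, -0.002]
contact_force: [0.1, 0.7, 0.3]
gripper_width: 0.997
```

step_arm(steps=[[-1, -5, 7, -1.2], [-2, -5, 6, 0], [0, 0, 2, 0], [0, 0, 0, 0]])

```text
time: 26.95
tool_pos: [0.4525, 0.0675, 0.0254]
tool_rot: [0.019, 1.0, -0.0, -0.0]
contact_force: [0.5, -0.4, 0.1]
gripper_width: 1.001
```

step_arm(steps=[[-3, 0, 0, 0], [0, 0, 0, 0], [0, 0, 0, 0], [0, 0, 0, 0], [0, 0, 0, 0]], claw=0)

```text
time: 27.45
tool_pos: [0.4505, 0.0678, 0.0271]
tool_rot: [0.019, 1.0, 0.0, 0.002]
contact_force: [0.3, -0.5, -1.2]
gripper_width: 0.496
```

step_arm(steps=[[0, 0, -30, 0], [0, 0, -45, 0], [0, 0, -50, 0], [0, 0, 0, 0]])

```text
time: 27.85
tool_pos: [0.4472, 0.0725, 0.1527]
tool_rot: [0.019, 1.0, 0.0, -0.003]
contact_force: [1.1, 0.1, -0.4]
gripper_width: 0.497
```

step_arm(steps=[[32, 34, -2, 0], [38, 40, -2, 0], [38, 40, -2, 0], [36, 38, -2, 0], [30, 32, 0, 0], [12, 15, 0, 0], [0, 0, 0, 0]])

```text
time: 28.55
tool_pos: [0.6291, -0.1236, 0.1606]
tool_rot: [0.018, 1.0, 0.002, -0.004]
contact_force: [-0.8, 1.5, -1.7]
gripper_width: 0.499
```

step_arm(steps=[[1, -1, 25, 0], [1, -1, 30, 0], [1, 0, 25, 0], [0, 0, 20, 0], [0, 0, 12, 0], [0, 0, 6, 0], [0, 0, 0, 0]])

```text
time: 29.25
tool_pos: [0.6259, -0.1214, 0.0337]
tool_rot: [0.016, 1.0, 0.002, -0.008]
contact_force: [-0.7, -0.1, -1.2]
gripper_width: 0.494
```

step_arm(steps=[[2, 2, 0, 0], [2, 3, 1, 0], [0, 0, 2, 0], [0, 0, 0, 0]])

```text
time: 29.65
tool_pos: [0.6328, -0.1273, 0.0347]
tool_rot: [0.017, 1.0, 0.003, -0.005]
contact_force: [0.2, 0.2, -1.4]
gripper_width: 0.5
```

step_arm(steps=[[-1, 0, 4, 0], [0, 0, 2, 0]])

```text
time: 29.85
tool_pos: [0.6326, -0.1279, 0.03]
tool_rot: [0.018, 1.0, 0.002, -0.004]
contact_force: [-4.2, 2.3, 8.7]
gripper_width: 0.497
```

Contact with the floor. Release and retreat.

step_arm(steps=[[0, 0, 0, 0], [0, 0, 0, 0], [0, 0, 0, 0]], claw=66)

```text
time: 30.15
tool_pos: [0.633, -0.1281, 0.0303]
tool_rot: [0.018, 1.0, 0.002, -0.003]
contact_force: [0.9, 0.8, 0.2]
gripper_width: 0.661
```

step_arm(steps=[[0, 0, -30, 0], [0, 0, -50, 0], [0, 0, -50, 0], [-30, 0, -40, 0], [-40, 0, 0, 0], [-40, 0, 0, 0], [-40, 0, 0, 0], [0, 0, 0, 0]])

```text
time: 30.95
tool_pos: [0.4801, -0.1224, 0.208]
tool_rot: [0.018, 1.0, 0.003, -0.003]
contact_force: [1.3, -0.1, -0.1]
gripper_width: 0.656
```

```bash
python3 - <<'E'
from h import *
im,_=grab_frame("side");cv2.imwrite("pics/s2.png",cv2.resize(im[60:360,120:340,::-1],None,fx=2,fy=2))
im,_=grab_frame("top");cv2.imwrite("pics/t2.png",cv2.resize(im[60:300,60:460,::-1],None,fx=2,fy=2))
py,by=(-np.sin(.1334),np.cos(.1334)),(np.cos(1.3263),np.sin(1.3263))
for l,z,c,yd in(("pot_pink_mid",.055,(.6236,.1928),py),("wax_mid",.038,(.6236,.1928),py),("knob_black_mid",.03,(.6236,.1928),py),("pot_blue_mid",.055,(.6214,-.1651),by),("knob_white_mid",.03,(.6214,-.1651),by)):
  for q in boxes_of("top",l)[:4]:
    x,y,w,h=q["box"];p=px2w("top",x+w/2,y+h/2,z)[:2];e=p-c;yd=np.array(yd)
    print(l,round(q["p"],2),p.round(3),"tray xy mm",(1000*np.array([e@[yd[1],-yd[0]],e@yd])).round())
E
```

```text
pot_pink_mid 0.75 [0.628 0.115] tray xy mm [ -6. -78.]
wax_mid 0.66 [0.622 0.189] tray xy mm [-2. -3.]
wax_mid 0.43 [0.618 0.186] tray xy mm [-6. -6.]
knob_black_mid 0.77 [ 0.567 -0.323] tray xy mm [-125. -503.]
knob_black_mid 0.68 [0.606 0.268] tray xy mm [-8. 77.]
knob_black_mid 0.49 [ 0.512 -0.349] tray xy mm [-182. -522.]
pot_blue_mid 0.77 [ 0.63  -0.126] tray xy mm [-1. 40.]
knob_white_mid 0.72 [0.634 0.114] tray xy mm [-55. 274.]
knob_white_mid 0.49 [ 0.614 -0.206] tray xy mm [  2. -41.]
```

View pics/s2.png

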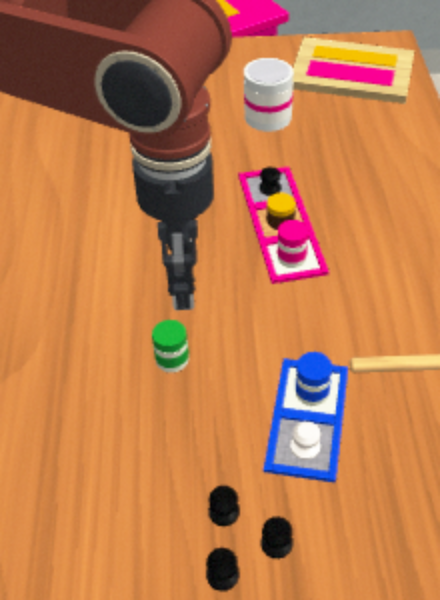

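View pics/t2.png

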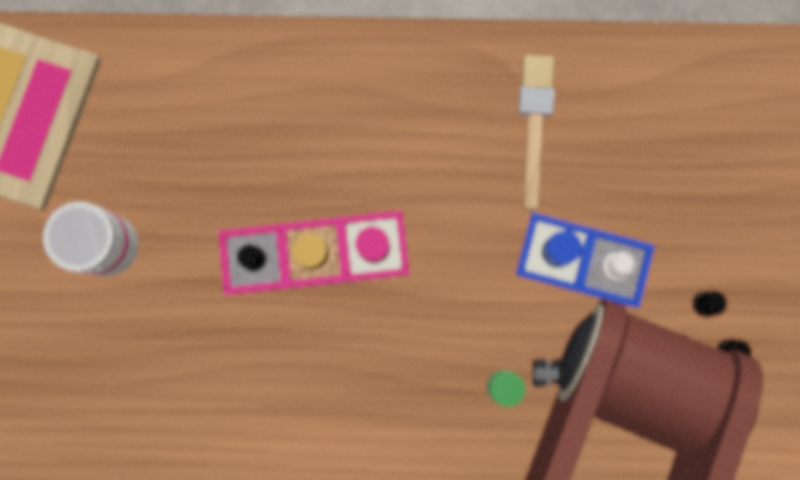

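Both views show all five things upright in their pockets: pink tray at (250,258), (309,250) and (372,244), blue tray at (565,248) and (620,263) in the top crop. The green pot, tin and brush are unmoved and the gripper is clear, so I'm handing in.

```bash
python3 -c "from plant import *;print(job_done())"
```

```text
the job is handed in; nothing more can be done
None
```

I made up both kits and handed the job in at about 31 s on the robot's clock. The hand-in reports no verdict. The pink tray got the wax jar, pink pot and nearest black knob. Only after checking it was complete did I fill the blue tray with the white knob and blue pot.

**Final positions:** the last top-camera check put all five within about 8 mm of their pocket centres along each tray axis (limit 16 mm). The black knob was furthest off, at about 8 mm. The side and top pictures show all five upright, the gripper clear, and the green pot, tin and brush where they started.

**Checks that disagreed:**
- **False detections:** the detector also gave wrong hits, such as a "white knob" at the pink pot's place. I ruled these out against the pictures.
- **Tool tilt:** the tool drifted to a lean of up to 0.05 rad during the run, which showed no effect on how the things stand.
- **Blue pot:** it touched the pocket floor with about 10 N just before release, well under the limits.

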